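# Tighten the wing screw of the pad press

### The arm

A 7-joint arm with a two-finger parallel gripper is mounted at the origin on the work surface; the furniture and walls round the work are solid. World frame = base frame: x ahead of the robot, y to its left, z up, the work surface at z = 0. Lengths are in m, angles in rad, forces in N, time in s.
With the tool pointing down it reaches from about 0.4 to 0.875 m from the base axis. Payload 4.4 kg.
Tool frame: the origin (TCP) lies on the front face of the gripper's body, between the roots of the fingers; the fingertips stand 73 mm ahead of it and the grasp point (between the pads) lies 54 mm ahead of it; z points along the fingers, y is the line along which they close (so a half turn about z gives the same grasp; the last joint's range is limited). The gripper opens to 85 mm and grips with 20 to 120 N. Pads are 22 mm wide; open, the fingers measure 114 mm over their backs; the gripper's body (76 mm by 85 mm) begins 54 mm behind the grasp point. The pads swing forward as they close: fully open they stand 13 mm farther back than shut.
Start: joints at [-1.367, 0.628, 0.038, 1.517, -0.027, 0.996, -0.02], TCP at [0.173, 0.627, 0.304] pointing down, gripper open.
Joint ranges: [-3.06, 3.06], [-0.37, 2.12], [-1.25, 1.32], [0.18, 2.47], [-1.1, 4.24], [0.23, 1.98], [-2.94, 2.94]. Speed limits (rad/s): [2.57, 2.57, 3.14, 3.14, 3.14, 3.14, 3.14].

### API

Orientations are given as [roll, pitch, yaw] about the fixed x, y, z axes, in that order (R = Rz(yaw) Ry(pitch) Rx(roll)).
In Python, from rig import bot, cams, nets gives the robot as it stands.
- The arm moves only by the tool drive_tool, never from a script. Its argument "commands" is text: rows parted by semicolons, each of 5 numbers parted by spaces: the finger opening in mm, from 0 to 85.4, then the shift along the tool's x, y, z in mm, then the turn about the tool's z in rad. A call has 1 to 20 rows; each row shifts and turns the commanded pose from where the row before left it, along the tool's axes as they then stand; what a row does not reach is not made up. A row lasts 1/10 s, in which the tool goes at most 50 mm and 8.59 degrees, less where a joint would pass 70% of its speed; a pose out of reach is approached as far as the arm can. A call is refused whole if a number of a shift passes 50 or a number of a turn 0.15, either way. A call with a gripper value outside its range is refused whole. The fingers move at their own pace and stop on an object; the grip force is fixed at half the most. Time passes only in rows, so rows that do not move let the fingers close. It gives the time, the measured TCP pose, the force, the opening and the grip force at its end, in the units of the state.
- bot.get_state(): the state, without advancing time (a new reading comes with each control period).
- cams.get_image(name): name is "scene" or "top" or "wrist"; returns a dict with "color" (400x640x3 uint8, red, green, blue), "depth" (400x640 float32, m along the optical axis (not along the pixel's ray), 0 where there is no reading), "fx", "fy", "cx", "cy" (pixels), "dist" ([k1, k2, p1, p2, k3] as OpenCV has them; the pictures are not rectified), "position" and "rotation" of the camera in the world; the wrist camera has in their place "tool_from_camera" (4x4, takes a point from camera to tool coordinates, whose origin is the TCP and whose axes are the flange's). Camera axes: x right, y down, z forward; pixel columns grow to the right and rows downward; lengths in m; the calibration is good to about 2 mm. A picture is of the moment at which its call begins: read the wrist's pose just before it.
- bot.hand_in(): hands the job in; it is judged then, once.
Trained networks look in a picture, given as the dict that the camera call returned (one of the last four; its "shot" number tells which), for a name from the list of things; names that differ only in an ending like _2 or _b are one class to them, and where a whole thing is asked for, a point or a joint stands for the part that bears it (a point fixed in the world has none). Each returns a list of dicts, best first, with "confidence" (0 to 1); they miss things now and then, are a little off and sometimes report something else, mostly with a low value. They report only what shows in the picture. A call takes as long as a camera call.
- nets.regions_of(target, picture): "region" (400x640 bool, what is visible of it) and "location" ([column, row] in pixels, amid what is visible of it).
The state is a dict: "time": time; "q": joint angles; "joint_vel": joint speeds; "joint_efforts": joint torques, N m; "ee_pos": TCP position; "orientation": TCP orientation; "contact_force": force on the tool from outside, world axes, zero at the start; "torque": the same for the moment, N m; "finger_gap": finger opening in m; "grip_force": force on a finger pad.
Only numpy, scipy, OpenCV 4.12 (cv2) and the standard library are available. Lean on these libraries where they do the work, as an engineer would, in place of code of your own. Each camera call takes 0.05 s, during which the arm holds its last target. There are 200 camera calls.

### The job

The brass wing screw of the blue press is loose and the plate no longer holds the memo pad. Tighten it fully: with a fingertip, push its wings round clockwise (seen from above), stroke after stroke, until the plate is down on the pad and the screw turns no further. Do not pinch the screw or press on both sides of it at once, leave everything else on the desk where it stands, and finish clear of the press.

Things in the scene. Friction and masses are not known exactly. Their poses are not given: they have to be found in the camera images.
- press: Blue C-shaped pad press, bolted to the desk (cannot move). Origin on the desk under the screw's vertical axis; x axis points from the screw to the column, z up. Base plate 150 mm (x = -56 to +94) by 104 by 12 mm, with a yellow memo pad on it. A lower arm (30 mm wide, z = 43 to 57 mm) joins column and screw below the wings.
- bracket (a point): Top middle of the press's column (36x40 mm, front face 56 mm from the screw axis), 74 mm from the axis, 104 mm above the desk. From it a narrow upper bracket (10 mm wide, z = 96 to 104 mm) runs over the wings to a bearing 18 mm across on the axis, so a finger cannot go right round the screw in one stroke: it meets the bracket here. All other sides are open.
- wing_screw (a joint): Angle of the brass wing screw, rad: 0 = tight on its firm stop, plate down on the pad; grows anticlockwise from above as it loosens (9.2 at most). Starts 0.85 to 1.35 turns loose. Turned clockwise from above, screw and plate sink 5 mm a turn. Friction about 0.04 N m (1 N at the wings); it stays where it is left.
- screw_hub (a point): Point on the screw's vertical axis at mid-height of its wings: 72 mm above the desk when tight, up to 7 mm higher when loose.
- wing_1 (a point): Middle of one flat upright wing, 37 mm from the axis. The two wings are opposite and alike: 8 mm thick, 22 mm tall at the rounded ends (11 mm above and below this point), ends 48 mm from the axis; nearer the hub 13 mm tall. The hub is 24 mm across.
- wing_2 (a point): Middle of the opposite wing, 37 mm from the axis on the other side.
- wing_side_a: One half of the wing screw, split along the upright plane through both wings: the faces on one side of that plane (+y of this frame, whose x lies along the wing from the axis towards wing_1). Origin on the axis, 11 mm below screw_hub.
- wing_side_b: The other half of the wing screw: the faces on the opposite side (-y). Same origin and axes.
- stapler: blue stapler, 132x32x51 mm, lying on the desk left of the press; loose; origin at the centre of its underside. To be left alone.
- vial_c: small white vial with a green cap, 24 mm across, 56 mm tall; loose; origin at the centre of its underside. To be left alone.
- carton_a: flat white carton, 50x85x22 mm; loose; origin at the centre of its underside. To be left alone.
- rubber_stamp: wooden rubber stamp, 29x55x73 mm, at the back; loose; origin at the centre of its underside. To be left alone.
- vial_a: small white vial with a red cap, 24 mm across, 56 mm tall, behind the press; loose; origin at the centre of its underside. To be left alone.

How it is judged:
By the outcome, as a careful person would: the job done as asked, in the order asked, and still so for the second after the job is handed in, with the robot touching nothing.
It also fails if it takes over 61 s, if anything falls off the work surface, if the arm or the gripper's body presses on something with over 40 N, if the wrist force passes 120 N, or if a joint passes its speed limit or range.

## Working session

There is one attempt and no reset: what is moved stays moved. The work goes in short steps, Python scripts to look and compute and a tool call to move; the robot and the scene stay as the last step left them, time stands still between calls to the robot, and variables do not carry over. Pictures are saved under pics/ and viewed, at most 10 in all, crops included, and the job is handed in when it is done.

Besides the shell and the picture viewer there is one more tool, called as name(argument=value, ...) on one line, values as JSON. drive_tool: Moves the arm, as the interface text tells. Its arguments: {"type":"object","properties":{"commands":{"type":"string"}},"required":["commands"]}

```bash
mkdir -p pics; cat > h.py <<'E'
import numpy as np, cv2
from rig import bot,cams,nets
from scipy.spatial.transform import Rotation as Ro
def pose():
    s=bot.get_state(); T=np.eye(4); T[:3,:3]=Ro.from_euler('xyz',s['orientation']).as_matrix(); T[:3,3]=s['ee_pos']; return s,T
def look(n):
    s,T=pose(); p=cams.get_image(n)
    if n=='wrist': M=T@np.array(p['tool_from_camera'])
    else:
        M=np.eye(4); R=np.array(p['rotation']); M[:3,:3]=R if R.shape==(3,3) else Ro.from_euler('xyz',R).as_matrix(); M[:3,3]=p['position']
    p['M']=M; return p
def cloud(p):
    K=np.array([[p['fx'],0,p['cx']],[0,p['fy'],p['cy']],[0,0,1]]); h,w=p['depth'].shape
    uv=np.stack(np.meshgrid(np.arange(w),np.arange(h)),-1).reshape(-1,1,2).astype(float)
    n=cv2.undistortPoints(uv,K,np.array(p['dist'])).reshape(h,w,2); d=p['depth'][...,None]
    c=np.concatenate([n*d,d],-1); return c@p['M'][:3,:3].T+p['M'][:3,3]
def save(p,n): cv2.imwrite('pics/'+n,p['color'][...,::-1])
E
cat > a.py <<'E'
from h import *
np.set_printoptions(precision=4,suppress=True)
s,T=pose(); print(s['time'],s['ee_pos'],s['orientation'],s['finger_gap'],s['contact_force'])
ims=[]
for n in ['top','scene']:
    p=look(n); C=cloud(p); ims.append(p['color'])
    print(n,p['M'].round(3).tolist())
    for t in ['press','wing_screw','wing_1','wing_side_a','screw_hub','bracket','stapler','vial_c','carton_a','rubber_stamp','vial_a']:
        for r in nets.regions_of(t,p)[:2]:
            m=r['region']&(p['depth']>0); P=C[m]
            if len(P): print(t,round(r['confidence'],2),np.round(r['location']),m.sum(),np.median(P,0),P.min(0),P.max(0))
cv2.imwrite('pics/a.png',cv2.resize(np.vstack(ims),(480,600))[...,::-1])
save(p,'scene.png'); 
E
python3 a.py
```

```text
0.0 [0.1731 0.626  0.303 ] [-3.1397  0.      2.8717] 0.08531609481469282 [-0.3012 -0.6258  0.1901]
top [[0.007, -0.998, 0.065, 0.472], [-1.0, -0.008, -0.027, 0.071], [0.027, -0.065, -0.998, 1.09], [0.0, 0.0, 0.0, 1.0]]
press 0.93 [373. 195.] 2087 [ 0.56   -0.1086  0.0362] [ 0.4816 -0.1738 -0.0051] [ 0.6386 -0.0548  0.1208]
wing_screw 0.66 [371. 202.] 95 [ 0.5381 -0.1014  0.084 ] [ 0.5299 -0.1527  0.0341] [ 0.549  -0.0671  0.1208]
wing_1 0.66 [376. 200.] 115 [ 0.5407 -0.1092  0.0854] [ 0.5299 -0.1559  0.071 ] [ 0.5514 -0.0696  0.1208]
screw_hub 0.62 [372. 197.] 114 [ 0.5396 -0.1058  0.0846] [ 0.5299 -0.1559  0.0379] [ 0.5514 -0.0671  0.1208]
bracket 0.96 [378. 196.] 2005 [ 0.5601 -0.1085  0.0365] [ 0.4843 -0.1738 -0.0021] [ 0.6386 -0.0548  0.1208]
stapler 0.89 [223. 252.] 633 [0.4001 0.2952 0.0449] [0.3498 0.2424 0.0013] [0.4459 0.357  0.0555]
vial_c 0.58 [358. 141.] 86 [ 0.7105 -0.0686  0.0385] [ 0.7019 -0.0824 -0.0016] [ 0.7287 -0.0591  0.058 ]
carton_a 0.94 [248. 233.] 605 [0.4599 0.2336 0.0217] [ 0.4233  0.1871 -0.0049] [0.4989 0.2839 0.0271]
carton_a 0.41 [373. 200.] 41 [ 0.5407 
[... 865 characters left out ...]
.] 114 [ 0.5373 -0.0995  0.0837] [ 0.5314 -0.1455  0.06  ] [ 0.5509 -0.0616  0.1179]
screw_hub 0.19 [342. 173.] 2267 [ 0.5592 -0.0988  0.0371] [ 0.4826 -0.2377 -0.0031] [ 0.6464 -0.0484  0.1179]
bracket 0.67 [339. 172.] 2292 [ 0.5608 -0.0989  0.0369] [ 0.4826 -0.5673 -0.2906] [ 0.8766 -0.0484  0.1179]
stapler 0.58 [317. 328.] 1424 [0.3968 0.3104 0.0423] [ 0.3494  0.2517 -0.0022] [0.4481 0.3618 0.0539]
vial_c 0.68 [345. 264.] 188 [0.4188 0.1462 0.0332] [0.4097 0.1319 0.001 ] [0.4318 0.1522 0.0588]
carton_a 0.59 [309. 293.] 933 [0.458  0.2458 0.0219] [ 0.4237  0.1947 -0.0001] [0.4966 0.2868 0.0273]
vial_a 0.68 [345. 264.] 188 [0.4188 0.1462 0.0332] [0.4097 0.1319 0.001 ] [0.4318 0.1522 0.0588]
```

```bash
python3 - <<'E'
import cv2,numpy as np
a=cv2.imread('pics/scene.png'); b=cv2.imread('pics/a.png')
c=cv2.resize(a[120:220,280:410],(780,600),interpolation=cv2.INTER_CUBIC); cv2.imwrite('pics/b.png',c)
E
```

```text
(no output)
```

View pics/a.png

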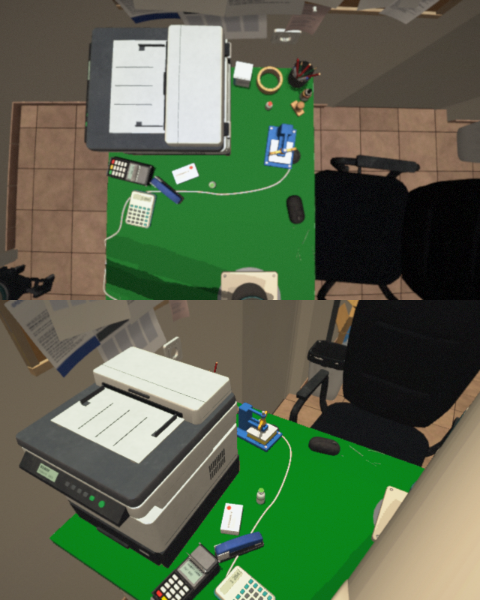

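View pics/b.png

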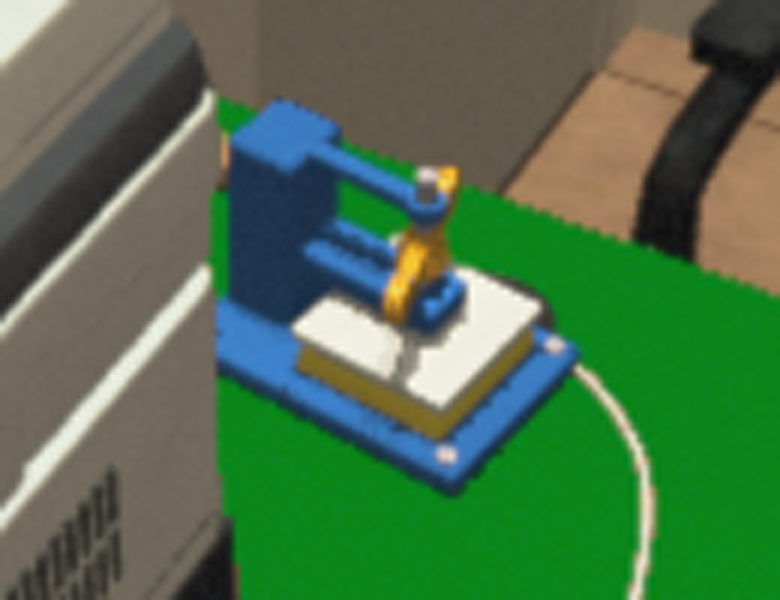

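```bash
cat > b.py <<'E'
from h import *
np.set_printoptions(precision=4,suppress=True)
p=look('top'); C=cloud(p)
col=p['color'].astype(int); 
X,Y,Z=C[...,0],C[...,1],C[...,2]
w=(Y>-0.5)&(Y<.7)&(X>.3)&(X<1.1)&(Z>.09)
for z0 in np.arange(.1,.5,.05):
    m=w&(Z>z0)&(Z<z0+.05); P=C[m]
    if len(P)>20: print('tall',round(z0,2),len(P),np.percentile(P,[1,99],axis=0).tolist())
P=C[w&(Z>.13)&(Y<.15)]; 
if len(P): print('near',P.min(0),P.max(0))
for n,q in (('top',p),('scene',look('scene'))):
    C=cloud(q); col=q['color'].astype(int); X,Y,Z=C[...,0],C[...,1],C[...,2]
    near=(abs(X-.56)<.12)&(abs(Y+.11)<.12)&(q['depth']>0)
    blue=near&(col[...,2]>col[...,0]*1.6)&(col[...,2]>col[...,1]*1.15)
    for lo,hi in ((.0,.02),(.09,.112)):
        P=C[blue&(Z>lo)&(Z<hi)]; r=cv2.minAreaRect((P[:,:2]*1000).astype(np.float32)); print(n,lo,len(P),r,np.median(P[:,2]))
        if lo>.05: print((P*1000).round()[::2].tolist())
    br=near&(col[...,0]>120)&(col[...,2]<col[...,0]*.6)&(Z>.066)&(Z<.105)
    P=C[br]; print('brass',len(P),P.mean(0),cv2.minAreaRect((P[:,:2]*1000).astype(np.float32)))
    print((P*1000).round().tolist())
E
python3 b.py
```

```text
tall 0.1 2795 [[0.5272328755249911, -0.4906652941458796, 0.10041314451264771], [0.8812783118794769, 0.6890824799965393, 0.14952793605589673]]
tall 0.15 2588 [[0.5336954717685185, -0.49148323923128245, 0.1505926487714735], [0.8813197749784836, 0.6925276842588093, 0.1993984994558162]]
tall 0.2 2956 [[0.5621870193655055, -0.4924583534893455, 0.20055813313714593], [0.8812499054440327, 0.6922054863413619, 0.24937978762120946]]
tall 0.25 4537 [[0.5216110115173217, -0.48833706102339347, 0.25072265046633724], [0.8810846829613231, 0.6899587855020115, 0.29971575373931186]]
tall 0.3 23403 [[0.5233527822004896, -0.453944482413657, 0.301405936037489], [0.8806350248286976, 0.6566670973176285, 0.3488460198325347]]
tall 0.35 17728 [[0.5397986851417209, -0.46300878051089556, 0.35094843396834663], [0.8805319094777931, 0.6522260381753753, 0.39810168108448624]]
tall 0.4 5642 [[0.8305589362402475, -0.4921795360782682, 0.400630601749919], [0.8806285498633182, 0.6368895375023688, 0.44931237336831137]]
tall 0.45 5784 [[0.8299606166855757, -0.48505416840498244, 0.4506015309165869], [0.8786066483184874, 0.316
[... 10457 characters left out ...]
.0, -85.0, 83.0], [535.0, -86.0, 84.0], [538.0, -99.0, 72.0], [535.0, -98.0, 74.0], [534.0, -102.0, 72.0], [538.0, -70.0, 92.0], [537.0, -73.0, 90.0], [535.0, -74.0, 89.0], [533.0, -76.0, 89.0], [535.0, -86.0, 80.0], [537.0, -67.0, 90.0], [535.0, -70.0, 89.0], [533.0, -71.0, 90.0], [534.0, -78.0, 83.0], [539.0, -67.0, 86.0], [537.0, -67.0, 88.0], [534.0, -67.0, 89.0], [532.0, -70.0, 88.0], [537.0, -62.0, 88.0], [535.0, -65.0, 87.0], [534.0, -68.0, 85.0], [531.0, -68.0, 86.0], [537.0, -62.0, 85.0], [535.0, -64.0, 84.0], [532.0, -64.0, 86.0], [532.0, -70.0, 80.0], [536.0, -60.0, 83.0], [535.0, -64.0, 81.0], [531.0, -61.0, 85.0], [537.0, -63.0, 78.0], [534.0, -63.0, 78.0], [532.0, -64.0, 79.0]]
```

```bash
python3 - <<'E'
from h import *
np.set_printoptions(precision=3,suppress=True)
p=look('top'); C=cloud(p); m=(C[...,2]>.2)&(C[...,2]<.42)&(C[...,0]<.8)&(C[...,0]>.4)&(C[...,1]<.6)
P=C[m]; print(len(P),np.percentile(P,[.5,2,50,98],axis=0)); r=cv2.minAreaRect((P[:,:2]*1000).astype(np.float32)); print(cv2.boxPoints(r))
for y in np.arange(-.25,.6,.05):
    Q=P[abs(P[:,1]-y)<.025]; print(round(y,2),len(Q),(Q.min(0),Q.max(0)) if len(Q) else '')
s,T=pose(); print(T[:3,:3],s['time'])
E
```

```text
27549 [[0.522 0.073 0.215]
 [0.524 0.079 0.277]
 [0.656 0.256 0.338]
 [0.795 0.447 0.369]]
[[ 398.338 -732.473]
 [ 711.583 -765.402]
 [ 842.109  476.238]
 [ 528.864  509.167]]
-0.25 0 
-0.2 0 
-0.15 0 
-0.1 0 
-0.05 0 
-0.0 0 
0.05 198 (array([0.545, 0.071, 0.2  ]), array([0.8  , 0.075, 0.321]))
0.1 3832 (array([0.522, 0.075, 0.203]), array([0.8  , 0.125, 0.372]))
0.15 3892 (array([0.521, 0.125, 0.271]), array([0.8  , 0.175, 0.371]))
0.2 3911 (array([0.521, 0.175, 0.268]), array([0.8  , 0.225, 0.372]))
0.25 3203 (array([0.522, 0.225, 0.282]), array([0.8  , 0.275, 0.37 ]))
0.3 3617 (array([0.522, 0.275, 0.278]), array([0.8  , 0.325, 0.354]))
0.35 3548 (array([0.521, 0.325, 0.275]), array([0.8  , 0.375, 0.342]))
0.4 3214 (array([0.521, 0.375, 0.272]), array([0.8  , 0.425, 0.342]))
0.45 1833 (array([0.521, 0.425, 0.271]), array([0.8  , 0.475, 0.331]))
0.5 220 (array([0.548, 0.475, 0.274]), array([0.8  , 0.483, 0.284]))
0.55 0 
[[-0.964  0.267 -0.   ]
 [ 0.267  0.964  0.   ]
 [ 0.     0.    -1.   ]] 1.35
```

drive_tool(commands="0 0 0 -40 0;0 0 0 -40 0;0 0 0 -40 0;0 -29 -33 0 0;0 -29 -33 0 0;0 -29 -33 0 0;0 -29 -33 0 0;0 -29 -33 0 0;0 -29 -33 0 0;0 -29 -33 0 0;0 -29 -33 0 0;0 -29 -33 0 0;0 -29 -33 0 0;0 -29 -33 0 0;0 -29 -33 0 0")

```text
time: 2.85
ee_pos: [0.4035, 0.1504, 0.4243]
orientation: [3.141, 0.001, 2.872]
contact_force: [1.2, -0.4, 0.4]
finger_gap: -0.0001
grip_force: 0.0
```

```bash
python3 - <<'E'
from h import *
np.set_printoptions(precision=3,suppress=True)
s,T=pose(); print(s['time'],np.array(s['q']),T)
E
```

```text
2.85 [-0.644  0.174  0.266  1.912 -0.053  1.061  0.945] [[-0.964  0.266  0.001  0.404]
 [ 0.266  0.964  0.001  0.15 ]
 [-0.001  0.001 -1.     0.424]
 [ 0.     0.     0.     1.   ]]
```

drive_tool(commands="0 -29 -31 10 0;0 -29 -31 10 0;0 -29 -31 10 0;0 -29 -31 10 0;0 -29 -31 10 0;0 -29 -31 10 0;0 -29 -31 10 0;0 0 0 0 -0.15;0 0 0 0 -0.15;0 0 0 0 -0.15;0 0 0 0 -0.15;0 0 0 0 -0.15;0 0 0 0 -0.15;0 0 0 0 0;0 0 0 0 0")

```text
time: 4.35
ee_pos: [0.5409, -0.1113, 0.354]
orientation: [-3.142, 0.0, -2.515]
contact_force: [-0.1, 0.8, 0.6]
finger_gap: -0.0001
grip_force: 0.0
```

```bash
cat > c.py <<'E'
from h import *
import sys
np.set_printoptions(precision=3,suppress=True)
s,T=pose(); print(s['time'],np.array(s['q']),T)
p=look('wrist'); print(np.array(p['tool_from_camera'])); C=cloud(p); save(p,sys.argv[1])
col=p['color'].astype(int); X,Y,Z=C[...,0],C[...,1],C[...,2]
near=(abs(X-.56)<.12)&(abs(Y+.11)<.12)&(p['depth']>0)
blue=near&(col[...,2]>col[...,0]*1.6)&(col[...,2]>col[...,1]*1.15)
for lo,hi in ((.0,.02),(.098,.112)):
    P=C[blue&(Z>lo)&(Z<hi)]
    if len(P): print(lo,len(P),cv2.minAreaRect((P[:,:2]*1000).astype(np.float32)),np.median(P[:,2]))
br=near&(col[...,0]>110)&(col[...,2]<col[...,0]*.6)&(Z>.07)&(Z<.105)
P=C[br]
if len(P):
    print('brass',len(P),P.mean(0),cv2.minAreaRect((P[:,:2]*1000).astype(np.float32)),np.percentile(P[:,2],[5,50,95,99]))
    # highest points (wing ends)
    Q=P[P[:,2]>np.percentile(P[:,2],98)-.006]; v=np.linalg.svd(Q[:,:2]-Q[:,:2].mean(0))[2][0]; print('dir',np.degrees(np.arctan2(v[1],v[0])))
    for sg in (Q[Q[:,1]>-.111],Q[Q[:,1]<-.111]):
        if len(sg): print(len(sg),sg.mean(0),sg.min(0),sg.max(0))
E
python3 c.py w1.png
```

```text
4.35 [ 0.065  0.434  0.128  1.732 -0.065  0.979  2.415] [[-0.81  -0.586  0.     0.541]
 [-0.586  0.81   0.    -0.111]
 [-0.    -0.    -1.     0.354]
 [ 0.     0.     0.     1.   ]]
[[-0.001 -0.963 -0.27   0.069]
 [ 1.    -0.001  0.     0.   ]
 [-0.001 -0.27   0.963 -0.071]
 [ 0.     0.     0.     1.   ]]
0.0 3473 ((560.1502685546875, -113.62532043457031), (104.1190185546875, 149.3297119140625), 82.04792785644531) 0.01331457376732148
0.098 2010 ((582.3416748046875, -116.4500503540039), (39.4345703125, 99.79470825195312), 81.76313018798828) 0.10517959966358223
brass 841 [ 0.54  -0.111  0.085] ((539.17333984375, -111.19720458984375), (18.07534408569336, 94.86197662353516), 14.064396858215332) [0.075 0.085 0.091 0.092]
dir 100.37561418122947
172 [ 0.535 -0.078  0.089] [ 0.53  -0.11   0.085] [ 0.541 -0.065  0.105]
187 [ 0.546 -0.141  0.088] [ 0.533 -0.156  0.085] [ 0.553 -0.111  0.092]
```

View pics/w1.png

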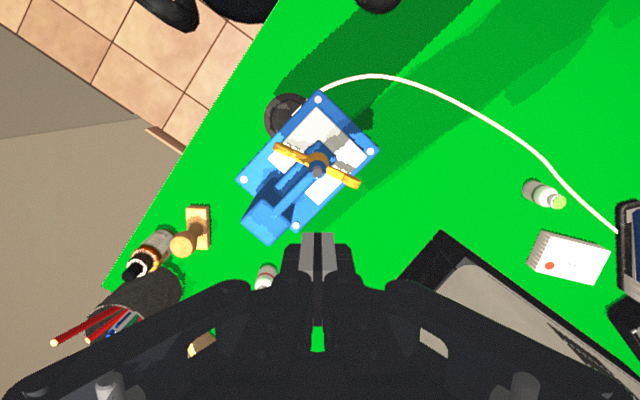

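```bash
python3 - <<'E'
from h import *
np.set_printoptions(precision=1,suppress=True)
p=look('wrist'); s,T=pose(); C=cloud(p); L=(C-T[:3,3])@T[:3,:3]*1000; print(p['fx'])
m=(p['depth']>0)&(p['depth']<.25)&(abs(L[...,1])<60)&(abs(L[...,0])<40)
P=L[m]; print(len(P))
for z in range(0,80,6):
    Q=P[(P[:,2]>=z)&(P[:,2]<z+6)]
    if len(Q): print(z,len(Q),Q.min(0),Q.max(0))
E
```

```text
348.310974846256
52729
0 5280 [ -7.2 -50.1   0. ] [19.2 50.8  6. ]
6 3358 [ -8.1 -45.5   6. ] [18.1 44.5 12. ]
12 5637 [ -8.  -40.3  12. ] [15.3 40.6 18. ]
18 2832 [ -9.8 -35.9  18. ] [15.4 36.4 24. ]
24 1366 [-11.1 -31.2  24. ] [15.5 31.7 30. ]
30 865 [-10.1 -17.   30.1] [13.6 16.9 36. ]
36 347 [  7.3 -13.3  36. ] [12.7 13.7 42. ]
42 536 [  6.9 -13.3  42. ] [12.6 14.  48. ]
48 463 [  7.  -13.3  48. ] [12.7 13.8 54. ]
54 419 [  6.8 -13.3  54. ] [12.5 13.8 60. ]
60 300 [  7.1 -13.1  60. ] [12.5 13.7 66. ]
66 28 [11.2 -6.3 66. ] [12.   7.  67.8]
```

drive_tool(commands="0 -6 -43.6 0 -0.127;0 0 0 40 0;0 0 0 40 0;0 0 0 40 0;0 0 0 35 0;0 0 0 0 0")

```text
time: 5.05
ee_pos: [0.5685, -0.142, 0.1944]
orientation: [3.134, -0.006, -2.386]
contact_force: [-1.0, -0.3, -0.1]
finger_gap: 0.0004
grip_force: 0.0
```

```bash
python3 c.py w2.png; python3 -c "
import cv2;a=cv2.imread('pics/w2.png');cv2.imwrite('pics/w2c.png',a)"
```

```text
5.05 [ 0.149  0.68   0.075  1.795 -0.075  0.679  2.594] [[-0.728 -0.686 -0.01   0.569]
 [-0.686  0.728  0.002 -0.142]
 [ 0.006  0.008 -1.     0.194]
 [ 0.     0.     0.     1.   ]]
[[-0.001 -0.963 -0.27   0.069]
 [ 1.    -0.001  0.     0.   ]
 [-0.    -0.27   0.963 -0.071]
 [ 0.     0.     0.     1.   ]]
0.0 7276 ((562.4541015625, -110.36498260498047), (110.64137268066406, 155.46078491210938), 82.22254180908203) 0.013252914366004231
0.098 1398 ((572.2758178710938, -116.76690673828125), (39.50450134277344, 78.97454833984375), 83.49244689941406) 0.1050629820045318
brass 2809 [ 0.541 -0.117  0.085] ((541.4312133789062, -111.85213470458984), (22.114398956298828, 93.52796173095703), 19.304643630981445) [0.075 0.085 0.09  0.091]
dir 100.9891921038644
571 [ 0.535 -0.08   0.088] [ 0.529 -0.111  0.085] [ 0.541 -0.065  0.105]
1000 [ 0.546 -0.136  0.088] [ 0.533 -0.157  0.085] [ 0.554 -0.111  0.092]
```

View pics/w2.png

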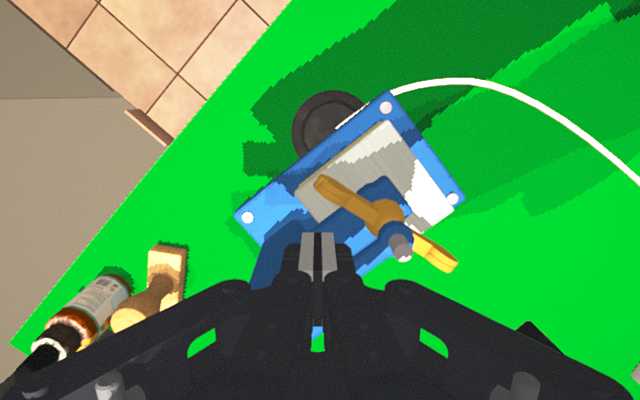

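drive_tool(commands="0 0 0 0 0;0 0 0 0 0;0 0 0 10 0;0 0 0 0 0")

```text
time: 5.5
ee_pos: [0.5712, -0.1427, 0.1888]
orientation: [3.141, -0.0, -2.384]
contact_force: [-0.7, 0.5, -0.5]
finger_gap: 0.0002
grip_force: 0.0
```

drive_tool(commands="0 0 0 15 0;0 0 0 15 0;0 0 0 15 0;0 0 0 0 0;0 0 0 0 0")

```text
time: 6.0
ee_pos: [0.5714, -0.1429, 0.1437]
orientation: [3.141, -0.0, -2.384]
contact_force: [-0.0, 0.7, 1.0]
finger_gap: -0.0
grip_force: 0.0
```

drive_tool(commands="0 4.4 0.22 0 0.1;0 4.4 0.22 0 0.1;0 4.4 0.22 0 0.1;0 4.4 0.22 0 0.1;0 4.4 0.22 0 0.1;0 4.4 0.22 0 0.1;0 4.4 0.22 0 0.1;0 4.4 0.22 0 0.1;0 4.4 0.22 0 0.1;0 4.4 0.22 0 0.1;0 0 0 0 0")

```text
time: 7.1
ee_pos: [0.531, -0.1536, 0.1448]
orientation: [3.142, 0.002, 2.899]
contact_force: [0.4, 0.5, 0.6]
finger_gap: -0.0
grip_force: 0.0
```

```bash
cat > r.py <<'E'
from h import *
s,T=pose(); d=(T[:2,3]-[.5413,-.1109])*1000; print(s['time'],'r',np.hypot(*d),'phi',np.degrees(np.arctan2(d[1],d[0])),'yaw+90',np.degrees(s['orientation'][2])+90,'z',T[2,3],'q7',s['q'][6],'Ftool',np.round(T[:3,:3].T@np.array(s['contact_force']),1),'Mz',np.round(s['torque'],2))
E
python3 r.py
```

```text
7.1 r 43.882825884697745 phi -103.52707698042529 yaw+90 256.07536497636664 z 0.14476240224379067 q7 1.9632419783002726 Ftool [-0.3  0.6 -0.6] Mz [-0.02  0.01 -0.04]
```

drive_tool(commands="0 4.4 0.22 0 0.1;0 4.4 0.22 0 0.1;0 4.4 0.22 0 0.1;0 4.4 0.22 0 0.1;0 4.4 0.22 0 0.1;0 4.4 0.22 0 0.1;0 4.4 0.22 0 0.1;0 4.4 0.22 0 0.1;0 4.4 0.22 0 0.1;0 4.4 0.22 0 0.1;0 4.4 0.22 0 0.1;0 4.4 0.22 0 0.1;0 4.4 0.22 0 0.1;0 4.4 0.22 0 0.1;0 4.4 0.22 0 0.1;0 4.4 0.22 0 0.1;0 4.4 0.22 0 0.1;0 4.4 0.22 0 0.1;0 0 0 0 0;0 0 0 0 0")

```text
time: 9.1
ee_pos: [0.5022, -0.0906, 0.1441]
orientation: [3.141, -0.001, 1.103]
contact_force: [0.0, -0.4, -0.7]
finger_gap: 0.0002
grip_force: 0.0
```

```bash
python3 r.py; python3 c.py w3.png | grep -A4 brass
```

```text
9.1 r 44.00232324376753 phi 152.57824970848014 yaw+90 153.19912445278322 z 0.144092414912408 q7 0.6127714120160551 Ftool [-0.4  0.2  0.7] Mz [ 0.02 -0.04  0.03]
brass 4793 [ 0.536 -0.101  0.082] ((542.4324340820312, -109.661376953125), (20.840219497680664, 95.18107604980469), 47.86089324951172) [0.072 0.083 0.088 0.089]
dir -48.75619993191628
1923 [ 0.527 -0.092  0.086] [ 0.509 -0.111  0.083] [ 0.555 -0.073  0.099]
701 [ 0.564 -0.136  0.087] [ 0.533 -0.146  0.083] [ 0.575 -0.111  0.09 ]
```

drive_tool(commands="0 4.4 0.22 0 0.1;0 4.4 0.22 0 0.1;0 4.4 0.22 0 0.1;0 4.4 0.22 0 0.1;0 4.4 0.22 0 0.1;0 4.4 0.22 0 0.1;0 4.4 0.22 0 0.1;0 4.4 0.22 0 0.1;0 4.4 0.22 0 0.1;0 4.4 0.22 0 0.1;0 4.4 0.22 0 0.1;0 4.4 0.22 0 0.1;0 4.4 0.22 0 0.1;0 4.4 0.22 0 0.1;0 4.4 0.22 0 0.1;0 4.4 0.22 0 0.1;0 4.4 0.22 0 0.1;0 4.4 0.22 0 0.1;0 0 0 0 0;0 0 0 0 0")

```text
time: 11.15
ee_pos: [0.5695, -0.0773, 0.1439]
orientation: [-3.141, 0.0, -0.698]
contact_force: [0.3, 1.0, -0.1]
finger_gap: -0.0002
grip_force: 0.2
```

```bash
python3 r.py
```

```text
11.15 r 43.87510724561495 phi 50.00182740175302 yaw+90 50.000070430181346 z 0.1439100104025066 q7 -1.1996272033634865 Ftool [-0.4 -0.9  0.1] Mz [ 0.11  0.02 -0.05]
```

drive_tool(commands="0 4.4 0.22 0 0.1;0 4.4 0.22 0 0.1;0 4.4 0.22 0 0.1;0 3.1 0.11 0 0.07;0 0 0 0 0;0 0 0 0 0")

```text
time: 11.75
ee_pos: [0.5797, -0.0898, 0.144]
orientation: [3.142, -0.0, -1.068]
contact_force: [-0.2, -0.3, 0.2]
finger_gap: -0.0
grip_force: 0.1
```

```bash
python3 r.py; python3 c.py w4.png | grep -A4 brass
```

```text
11.75 r 43.78136059372463 phi 28.74299275672101 yaw+90 28.790213966639186 z 0.14396545135742322 q7 -1.5628780576842527 Ftool [ 0.2  0.3 -0.2] Mz [0.07 0.02 0.03]
brass 3066 [ 0.53  -0.115  0.081] ((542.0313720703125, -114.49324035644531), (95.62690734863281, 15.79494571685791), 6.145064353942871) [0.071 0.081 0.087 0.088]
dir -173.31492447066913
279 [ 0.571 -0.105  0.085] [ 0.504 -0.111  0.081] [ 0.588 -0.102  0.088]
1222 [ 0.519 -0.116  0.084] [ 0.495 -0.12   0.081] [ 0.589 -0.111  0.105]
```

drive_tool(commands="0 -4.4 0.22 0 -0.1;0 0 0 -20 0;0 0 0 -20 0;0 -6.14 0.43 0 -0.14;0 -6.14 0.43 0 -0.14;0 -6.14 0.43 0 -0.14;0 -6.14 0.43 0 -0.14;0 -6.14 0.43 0 -0.14;0 -6.14 0.43 0 -0.14;0 -6.14 0.43 0 -0.14;0 -6.14 0.43 0 -0.14;0 -6.14 0.43 0 -0.14;0 -6.14 0.43 0 -0.14;0 -6.14 0.43 0 -0.14;0 -6.14 0.43 0 -0.14;0 -6.14 0.43 0 -0.14;0 -6.14 0.43 0 -0.14;0 -6.14 0.43 0 -0.14;0 -6.14 0.43 0 -0.14;0 0 0 0 0")

```text
time: 13.8
ee_pos: [0.4988, -0.099, 0.1844]
orientation: [3.141, 0.0, 1.269]
contact_force: [-0.1, -0.6, -0.2]
finger_gap: -0.0001
grip_force: 0.0
```

```bash
python3 r.py
```

```text
13.8 r 44.13559565204941 phi 164.38998465061258 yaw+90 162.694836262791 z 0.18437106774637002 q7 0.3670092575351884 Ftool [-0.6  0.   0.2] Mz [ 0.06 -0.03 -0.02]
```

drive_tool(commands="0 -6.14 0.43 0 -0.14;0 -6.14 0.43 0 -0.14;0 -6.14 0.43 0 -0.14;0 -6.14 0.43 0 -0.14;0 -6.14 0.43 0 -0.14;0 -6.14 0.43 0 -0.14;0 -6.14 0.43 0 -0.14;0 0 0 0 0;0 0 0 0 0;0 0 0 14 0;0 0 0 15 0;0 0 0 15 0;0 0 0 0 0;0 0 0 0 0")

```text
time: 15.2
ee_pos: [0.5067, -0.138, 0.1399]
orientation: [-3.141, -0.001, 2.247]
contact_force: [0.1, 0.4, 0.1]
finger_gap: -0.0001
grip_force: 0.0
```

```bash
python3 r.py
```

```text
15.2 r 43.95736932260487 phi -141.87721474554695 yaw+90 218.76389269386357 z 0.1398773594145577 q7 1.1168605082960064 Ftool [ 0.3  0.3 -0.1] Mz [-0.01 -0.04 -0.03]
```

drive_tool(commands="0 4.4 0.22 0 0.1;0 4.4 0.22 0 0.1;0 4.4 0.22 0 0.1;0 4.4 0.22 0 0.1;0 4.4 0.22 0 0.1;0 4.4 0.22 0 0.1;0 4.4 0.22 0 0.1;0 0 0 0 0")

```text
time: 16.0
ee_pos: [0.4977, -0.1092, 0.1407]
orientation: [3.14, 0.0, 1.548]
contact_force: [0.5, 0.3, -0.5]
finger_gap: 0.0001
grip_force: 0.0
```

```bash
python3 r.py;python3 c.py w5.png | grep -A4 brass
```

```text
16.0 r 43.65701797426678 phi 177.7478883373771 yaw+90 178.71735877441068 z 0.14069605907869184 q7 0.6370246145018351 Ftool [0.3 0.5 0.5] Mz [ 0.03  0.1  -0.04]
brass 4483 [ 0.53  -0.103  0.08 ] ((540.7869873046875, -109.21692657470703), (20.138111114501953, 92.85411071777344), 75.65238952636719) [0.072 0.08  0.086 0.087]
dir -20.573528866559798
2067 [ 0.521 -0.1    0.083] [ 0.498 -0.111  0.08 ] [ 0.554 -0.089  0.101]
242 [ 0.548 -0.115  0.082] [ 0.533 -0.119  0.08 ] [ 0.569 -0.111  0.085]
```

drive_tool(commands="0 4.4 0.22 0 0.1;0 4.4 0.22 0 0.1;0 4.4 0.22 0 0.1;0 4.4 0.22 0 0.1;0 4.4 0.22 0 0.1;0 4.4 0.22 0 0.1;0 4.4 0.22 0 0.1;0 0 0 0 0")

```text
time: 16.85
ee_pos: [0.5086, -0.0813, 0.1401]
orientation: [3.141, -0.0, 0.851]
contact_force: [0.4, 0.4, 0.0]
finger_gap: -0.0001
grip_force: 0.0
```

```bash
python3 r.py
```

```text
16.85 r 44.159396630096005 phi 137.82323091878433 yaw+90 138.74798778559096 z 0.1401179452465361 q7 0.11269183523307706 Ftool [ 0.6  0.1 -0. ] Mz [0.03 0.07 0.02]
```

drive_tool(commands="0 4.4 0.22 0 0.1;0 4.4 0.22 0 0.1;0 4.4 0.22 0 0.1;0 4.4 0.22 0 0.1;0 4.4 0.22 0 0.1;0 0 0 0 0")

```text
time: 17.45
ee_pos: [0.5264, -0.0691, 0.1399]
orientation: [-3.141, 0.0, 0.352]
contact_force: [-0.8, -0.2, 0.3]
finger_gap: -0.0001
grip_force: 0.0
```

```bash
python3 r.py;python3 c.py w6.png | grep -A4 brass
```

```text
17.45 r 44.367740544967376 phi 109.60777778309226 yaw+90 110.18258930321656 z 0.13985660304303252 q7 -0.2995053062925011 Ftool [-0.8 -0.1 -0.3] Mz [ 0.04 -0.   -0.02]
brass 5101 [ 0.544 -0.104  0.08 ] ((543.8071899414062, -110.67536926269531), (21.229385375976562, 95.7042007446289), 5.42063045501709) [0.072 0.08  0.085 0.086]
dir -90.42521833989585
1914 [ 0.543 -0.087  0.082] [ 0.533 -0.111  0.08 ] [ 0.554 -0.064  0.099]
1056 [ 0.543 -0.141  0.083] [ 0.537 -0.157  0.08 ] [ 0.551 -0.111  0.105]
```

drive_tool(commands="0 4.4 0.22 0 0.1;0 4.4 0.22 0 0.1;0 4.4 0.22 0 0.1;0 4.4 0.22 0 0.1;0 4.4 0.22 0 0.1;0 0 0 0 0")

```text
time: 18.1
ee_pos: [0.548, -0.0672, 0.1398]
orientation: [-3.142, 0.0, -0.148]
contact_force: [-1.0, 1.1, 0.0]
finger_gap: 0.0
grip_force: 0.1
```

drive_tool(commands="0 4.4 0.22 0 0.1;0 4.4 0.22 0 0.1;0 4.4 0.22 0 0.1;0 0 0 0 0")

```text
time: 18.5
ee_pos: [0.5604, -0.0713, 0.1397]
orientation: [3.141, 0.0, -0.447]
contact_force: [0.3, -0.3, -0.3]
finger_gap: -0.0001
grip_force: 0.2
```

```bash
python3 r.py
```

```text
18.5 r 44.00270428753375 phi 64.27396216358565 yaw+90 64.36576385777173 z 0.13970876929748666 q7 -1.007292838444588 Ftool [0.4 0.1 0.3] Mz [ 0.08 -0.    0.04]
```

Wing near 43°; continue to φ≈28° in small chunks.

drive_tool(commands="0 4.4 0.22 0 0.1;0 4.4 0.22 0 0.1;0 4.4 0.22 0 0.1;0 0 0 0 0")

```text
time: 18.9
ee_pos: [0.5713, -0.0788, 0.1398]
orientation: [3.142, 0.0, -0.747]
contact_force: [-0.8, 0.9, -0.2]
finger_gap: 0.0
grip_force: 0.2
```

drive_tool(commands="0 4.4 0.22 0 0.1;0 4.4 0.22 0 0.1;0 4.4 0.22 0 0.1;0 0 0 0 0;0 0 0 0 0")

```text
time: 19.4
ee_pos: [0.5793, -0.0892, 0.1401]
orientation: [-3.142, -0.0, -1.046]
contact_force: [0.2, -0.3, -0.2]
finger_gap: 0.0003
grip_force: 0.0
```

```bash
python3 r.py;python3 c.py w7.png | grep -A4 brass
```

```text
19.4 r 43.81374226097953 phi 29.75972533661616 yaw+90 30.054597718350777 z 0.14006187982848955 q7 -1.5645833142532446 Ftool [ 0.3 -0.   0.2] Mz [0.01 0.03 0.  ]
brass 2867 [ 0.53  -0.115  0.079] ((542.4292602539062, -114.28182983398438), (94.94479370117188, 15.177563667297363), 7.064055442810059) [0.071 0.079 0.084 0.085]
dir -172.47149496496874
248 [ 0.578 -0.104  0.083] [ 0.512 -0.111  0.079] [ 0.588 -0.102  0.086]
1313 [ 0.519 -0.116  0.082] [ 0.496 -0.121  0.079] [ 0.585 -0.111  0.104]
```

drive_tool(commands="0 -4.4 0.22 0 -0.1;0 0 0 -20 0;0 0 0 -20 0;0 -6.14 0.43 0 -0.14;0 -6.14 0.43 0 -0.14;0 -6.14 0.43 0 -0.14;0 -6.14 0.43 0 -0.14;0 -6.14 0.43 0 -0.14;0 -6.14 0.43 0 -0.14;0 -6.14 0.43 0 -0.14;0 -6.14 0.43 0 -0.14;0 -6.14 0.43 0 -0.14;0 -6.14 0.43 0 -0.14;0 -6.14 0.43 0 -0.14;0 -6.14 0.43 0 -0.14;0 -6.14 0.43 0 -0.14;0 -6.14 0.43 0 -0.14;0 -6.14 0.43 0 -0.14;0 -6.14 0.43 0 -0.14;0 0 0 0 0")

```text
time: 21.45
ee_pos: [0.4987, -0.0997, 0.1805]
orientation: [3.14, 0.0, 1.29]
contact_force: [-0.2, 0.5, -0.1]
finger_gap: 0.0001
grip_force: 0.0
```

drive_tool(commands="0 -6.14 0.43 0 -0.14;0 -6.14 0.43 0 -0.14;0 -6.14 0.43 0 -0.14;0 -6.14 0.43 0 -0.14;0 -6.14 0.43 0 -0.14;0 -6.14 0.43 0 -0.14;0 -6.14 0.43 0 -0.14;0 0 0 0 0;0 0 0 0 0;0 0 0 14 0;0 0 0 15 0;0 0 0 13 0;0 0 0 0 0;0 0 0 0 0")

```text
time: 22.85
ee_pos: [0.5075, -0.1388, 0.1377]
orientation: [-3.141, -0.001, 2.268]
contact_force: [0.9, -0.1, 0.3]
finger_gap: -0.0003
grip_force: 0.0
```

```bash
python3 r.py
```

```text
22.85 r 43.83238573514434 phi -140.53431648973162 yaw+90 219.95054566028227 z 0.13774606551504576 q7 1.060895828493039 Ftool [-0.7  0.6 -0.3] Mz [ 0.04 -0.05 -0.01]
```

drive_tool(commands="0 4.4 0.22 0 0.1;0 4.4 0.22 0 0.1;0 2.2 0.05 0 0.05;0 2.2 0.05 0 0.05;0 0 0 0 0;0 0 0 0 0")

```text
time: 23.45
ee_pos: [0.5011, -0.1278, 0.1385]
orientation: [3.141, 0.001, 1.97]
contact_force: [0.0, -0.4, -0.5]
finger_gap: 0.0001
grip_force: 0.1
```

drive_tool(commands="0 2.2 0.05 0 0.05;0 2.2 0.05 0 0.05;0 0 0 0 0;0 0 0 0 0")

```text
time: 23.85
ee_pos: [0.4995, -0.1237, 0.1381]
orientation: [3.141, 0.0, 1.87]
contact_force: [0.0, -0.5, -1.1]
finger_gap: 0.0001
grip_force: 0.2
```

drive_tool(commands="0 2.2 0.05 0 0.05;0 2.2 0.05 0 0.05;0 0 0 0 0;0 0 0 0 0")

```text
time: 24.25
ee_pos: [0.4983, -0.1205, 0.138]
orientation: [3.141, 0.002, 1.77]
contact_force: [0.7, -4.4, -0.0]
finger_gap: 0.0001
grip_force: 2.3
```

```bash
python3 r.py;python3 c.py w8.png | grep -A4 brass
```

```text
24.25 r 44.07947171983957 phi -167.39794662318718 yaw+90 191.3900707686451 z 0.13804242830457214 q7 0.7259525777761833 Ftool [-4.5 -0.2  0. ] Mz [-0.93  0.05 -0.04]
brass 5204 [ 0.536 -0.108  0.079] ((541.4056396484375, -109.52706146240234), (94.80609893798828, 18.923864364624023), 0.2296978384256363) [0.072 0.079 0.084 0.084]
dir -6.8699990995044145
2024 [ 0.521 -0.106  0.081] [ 0.495 -0.111  0.078] [ 0.572 -0.101  0.086]
989 [ 0.565 -0.114  0.081] [ 0.517 -0.119  0.078] [ 0.587 -0.111  0.087]
```

drive_tool(commands="0 2 0 0 0;0 0 0 0 0;0 0 0 0 0")

```text
time: 24.6
ee_pos: [0.4982, -0.1201, 0.1381]
orientation: [3.14, 0.004, 1.768]
contact_force: [-0.2, -8.6, -0.2]
finger_gap: 0.0002
grip_force: 4.2
```

drive_tool(commands="0 2 0 0 0;0 0 0 0 0;0 0 0 0 0")

```text
time: 24.9
ee_pos: [0.4981, -0.1197, 0.1382]
orientation: [3.14, 0.006, 1.766]
contact_force: [0.2, -11.7, -1.7]
finger_gap: -0.0001
grip_force: 5.8
```

drive_tool(commands="0 2 0 0 0;0 0 0 0 0;0 0 0 0 0")

```text
time: 25.2
ee_pos: [0.498, -0.1193, 0.1383]
orientation: [3.139, 0.009, 1.765]
contact_force: [1.4, -15.2, -3.2]
finger_gap: -0.0003
grip_force: 7.5
```

```bash
python3 r.py
```

```text
25.2 r 44.09604325356942 phi -169.0363145851873 yaw+90 191.12447562778272 z 0.13830076752926193 q7 0.7179213670984254 Ftool [-15.1  -1.6   3.3] Mz [-3.29 -0.1  -0.08]
```

drive_tool(commands="0 -6 0 0 0;0 -6 0 0 0;0 -4 0 0 0;0 0 0 0 0;0 0 0 -25 0;0 0 0 -40 0;0 0 0 -40 0;0 0 0 -40 0;0 0 -40 0 0;0 0 0 0 0;0 0 0 0 0;0 0 0 0 0")

```text
time: 26.4
ee_pos: [0.4614, -0.1364, 0.2827]
orientation: [3.141, -0.001, 1.77]
contact_force: [-0.2, 0.2, 0.2]
finger_gap: -0.0001
grip_force: 0.0
```

```bash
python3 r.py;python3 c.py w9.png | grep -A4 brass
```

```text
26.4 r 83.8679657636565 phi -162.32352147988803 yaw+90 191.4085139710574 z 0.28271620287576166 q7 0.6743230131488364 Ftool [ 0.2 -0.2 -0.2] Mz [ 0.    0.03 -0.06]
brass 818 [ 0.524 -0.107  0.079] ((540.4798583984375, -110.50675201416016), (92.83058166503906, 20.334524154663086), 0.5222957730293274) [0.072 0.079 0.084 0.085]
dir -6.1950310677628835
391 [ 0.516 -0.106  0.081] [ 0.495 -0.111  0.078] [ 0.562 -0.101  0.085]
82 [ 0.54  -0.114  0.08 ] [ 0.517 -0.119  0.078] [ 0.586 -0.111  0.083]
```

View pics/w9.png

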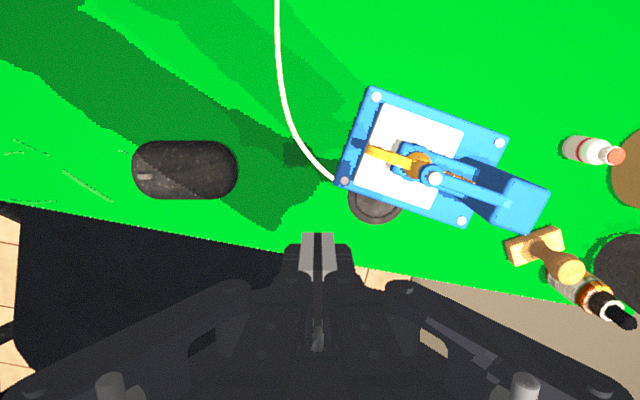

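The last wrist picture shows the screw (wing at about 390,157) still lined up near the bracket where the stop held it. The stamp (545,255) and vial (590,150) are standing and the gripper is clear of the press.

```bash
python3 -c "
from rig import bot
print(bot.hand_in())"
```

```text
the job is handed in; nothing more can be done
None
```

The wing screw is tight on its firm stop: I turned it clockwise about 1.3 turns in three strokes and it resisted a 15 N push. The wing height matches the tight position, so the plate should be down on the pad. The gripper is clear of the press and the job was handed in at about 26 s, with no verdict returned.

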